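Put the game back on the display rail and lock the sliding stop

ROBOT

A 6-joint arm with a two-finger parallel gripper is mounted at the origin on the work surface; the furniture and walls round the work are solid. World frame = base frame: x ahead of the robot, y to its left, z up, the work surface at z = 0. Lengths are in m, angles in rad, forces in N, time in s.
With the tool pointing down it reaches from about 0.25 to 0.725 m from the base axis. Payload 9.7 kg.
Tool frame: the origin (TCP) lies midway between the tips of the shut fingers; the grasp point (between the pads) lies 19 mm behind it; z points along the fingers, y is the line along which they close (so a half turn about z gives the same grasp; the last joint's range is limited). The gripper opens to 85 mm and grips with 20 to 120 N. Pads are 22 mm wide; open, the fingers measure 114 mm over their backs; the gripper's body (76 mm by 85 mm) begins 54 mm behind the grasp point. The pads swing forward as they close: fully open they stand 13 mm farther back than shut.
Start: joints at [1.197, 0.087, 0.176, 1.66, 0, 1.571], TCP at [0.201, 0.512, 0.231] pointing down, gripper open.
Joint ranges: [-3.13, 3.13], [-0.85, 1.81], [-1.15, 1.24], [-2.2, 2.28], [-1.44, 1.52], [-3.14, 3.14]. Speed limits (rad/s): [2.22, 2.22, 2.57, 3.14, 3.14, 3.14].

INTERFACE

Orientations are given as a unit quaternion [w, x, y, z].
In Python, from cell import robot gives the robot as it stands.
- The arm moves only by the shell command python3 -m creep 'ROWS' [FORCE]. ROWS is JSON, a list that holds one entry, the list of rows, each a list of 5 numbers: the closure, from 0 (fully open) to 1 (shut), then the shift along the tool's x, y, z in m, then the turn about the tool's z in rad. A call has 1 to 8 rows; each row shifts and turns the commanded pose from where the row before left it, along the tool's axes as they then stand; what a row does not reach is not made up. A row lasts 1/8 s, in which the tool goes at most 62.5 mm and 10.7 degrees, less where a joint would pass 70% of its speed; a pose out of reach is approached as far as the arm can. A call with a gripper value outside its range is refused whole. The fingers move at their own pace and stop on an object; FORCE is the grip in N (left out, the last holds). Time passes only in rows, so rows that do not move let the fingers close. It gives the time, the measured TCP pose, the force, the opening and the grip force at its end, in the units of the state.
- robot.read_state(): the state, without advancing time (a new reading comes with each control period).
- robot.get_image(name): name is "scene" or "top" or "wrist"; returns a dict with "pixels" (400x640x3 uint8, red, green, blue), "depth" (400x640 float32, m along the optical axis (not along the pixel's ray), 0 where there is no reading), "vfov" (degrees; the focal length in pixels is half the picture's height over the tangent of half this angle, whatever the lens; pixels are square), "cx", "cy" (the principal point, pixels), "k1" (the pictures are not rectified: a ray, as slopes to the right and down, at radius r is drawn at 1 + k1 r^2 times it, then the intrinsics apply), "rvec" (rotation vector, rad) and "tvec" (3), from world to camera coordinates, as OpenCV has them. Camera axes: x right, y down, z forward; pixel columns grow to the right and rows downward; lengths in m; the calibration is good to about 2 mm. A picture is of the moment at which its call begins.
- robot.hand_in(): hands the job in; it is judged then, once.
Trained networks look in a picture, given as the dict that the camera call returned (one of the last four; its "shot" number tells which), for a name from the list of things; names that differ only in an ending like _2 or _b are one class to them, and where a whole thing is asked for, a point or a joint stands for the part that bears it (a point fixed in the world has none). Each returns a list of dicts, best first, with "p" (0 to 1); they miss things now and then, are a little off and sometimes report something else, mostly with a low value. They report only what shows in the picture. A call takes as long as a camera call.
- robot.boxes_of(thing, picture): "xy" ([column, row] as shares, 0 to 1, of the picture: columns of its width, rows of its height, amid what is visible of it).
The state is a dict: "t": time; "q": joint angles; "dq": joint speeds; "joint_efforts": joint torques, N m; "position": TCP position; "ee_rot": TCP orientation; "ft_force": force on the tool from outside, world axes, zero at the start; "torque": the same for the moment, N m; "opening": opening from 0.0 (shut) to 1.0 (fully open); "finger_force": force on a finger pad.
Only numpy, scipy, OpenCV 4.12 (cv2) and the standard library are available. Lean on these libraries where they do the work, as an engineer would, in place of code of your own. Each camera call takes 0.05 s, during which the arm holds its last target. There are 200 camera calls.

TASK

Stand the single boxed game that waits beside the display rail back on the rail, in the gap between the row of games and the sliding stop. Then raise the stop's cam lever, slide the stop up until its sprung plate presses the row together snugly but gently, the plate pushed about halfway in, and fold the lever fully down so that the stop stays locked there. All three games must end upright on the rail; do not shift the stamp, the skittle or the dice cup.

Things in the scene. Friction and masses are not known exactly. Their poses are not given: they have to be found in the camera images.
- rail: Fixed display rail: plywood board 180 (x) by 350 (y) by 10 mm; origin: centre of its underside; x across it, away from the robot, y along it. Games stand on the board. A fixed end panel near +y has its inner face at y = 136 mm. A steel bar along the whole back edge (x = 83 to 97 mm, top 34 mm above the table): games stand in front of it. The stop rides on the bar at the -y end.
- stop (a joint): Sliding stop: sledge 146 by 83 mm, its top 20 mm above the table, with an upright panel 126 mm wide, top 98 mm above the table. Value in m: 0 at the rail's -y end, growing towards the row (+y), up to 0.15. Lever up: slides with about 1.2 N drag (pushing the games along adds up to 2 N each). Lever down: clamped, it slips only above some 15 N.
- plate_rest (a point): On the stop: middle of the outer face of its sprung plate when fully out, axes as the rail. The plate (120 mm wide, 76 high, facing the row, +y) can be pushed in 12 mm: 1.2 N to start, 8.4 N at halfway, 15.6 N at the end. Only touch or sight tells how far it is in. Its springs push the stop back if it is let go unlocked.
- lever (a joint): Cam lever, rad: 0 = folded fully down (clamped), lying towards the rail's -x, its pad seen from the axle 0.21 rad above level; grows as it is raised; 1.4 = upright, 1.75 = leaning back on its stop. The brake bites below about 1.0, free above. Going down it stiffens, passes over centre at about 0.2 and then stays down; raised past upright it stays up. Takes up to about 6 N at the thumb pad.
- lever_axle (a point): Axle of the lever, on the stop, 54 mm above the table over the bar; moves with the stop. The lever turns about the rail's y direction through this point.
- lever_pad (a point): Middle of the lever's black thumb pad, 88 mm from the axle; 16 mm wide (along the rail's y), 34 long, 11 thick. It can be pinched across the 16 mm from above in every position (40 mm free on either side, 45 mm below it when down), turns between the fingers as the lever swings, and the stop can be slid by it.
- loose_game: The single boxed game, 142 mm long, 102 mm high as it stands, 34 mm thick, 0.2 kg, standing on the table at the rail's -y side. Origin: centre of one large face, 51 mm above its foot; x along the length, y up, z through the thickness: the middle of the box is 17 mm along z. Grasp it across the thickness near the top.
- row_thick: Thicker game of the row, some 5 cm thick, 135 mm long, 102 high, next to the end panel. Axes as loose_game, z towards the stop; origin: centre of the face towards the end panel, 51 mm above its foot. The row stands with gaps of some mm, which the stop closes.
- row_thin: Thinner game of the row, some 3 to 4 cm thick, 125 mm long, 104 high, on the stop's side of the thick one; axes as row_thick; origin: centre of the face towards the end panel, 52 mm above its foot. At the start at least 90 mm are free between it and the plate.
- stamp: Bystander: wooden shop stamp, 66 mm high, standing near the front; origin under its foot.
- skittle: Bystander: turned wooden skittle, 38 mm wide, 100 mm high, standing near the front; origin under its foot.
- dice_cup: Bystander: brown dice cup, 73 mm wide, 90 mm high, standing at the front right, nearer than the single game; origin under its foot.

How it is judged:
By the outcome, as a careful person would: the job done as asked, in the order asked, and still so for the second after the job is handed in, with the robot touching nothing.
It also fails if it takes over 64 s, if anything falls off the work surface, if the arm or the gripper's body presses on something with over 40 N, if the wrist force passes 120 N, or if a joint passes its speed limit or range.

## Working session

There is one attempt and no reset: what is moved stays moved. The work goes in short steps, Python scripts to look and compute and a shell command to move; the robot and the scene stay as the last step left them, time stands still between calls to the robot, and variables do not carry over. Pictures are saved under pics/ and viewed, at most 10 in all, crops included, and the job is handed in when it is done.

```bash
ls; mkdir -p pics
cat > h.py <<'E'
import numpy as np, cv2
from cell import robot
def cam(p):
    f=200/np.tan(np.radians(p["vfov"])/2)
    K=np.array([[f,0,p["cx"]],[0,f,p["cy"]],[0,0,1]])
    return K,np.array([p["k1"],0,0,0,0.]),cv2.Rodrigues(np.array(p["rvec"],float))[0],np.array(p["tvec"],float).ravel()
def cloud(p):
    K,D,R,t=cam(p)
    u,v=np.meshgrid(np.arange(640.),np.arange(400.))
    n=cv2.undistortPoints(np.stack([u,v],-1).reshape(-1,1,2),K,D).reshape(400,640,2)
    d=p["depth"]
    c=np.dstack([n*d[...,None],d])
    w=(c-t)@R
    w[d==0]=np.nan
    return w
def save(p,name,box=None):
    im=p["pixels"][...,::-1]
    if box: a,b,c,d=box; im=cv2.resize(im[b:d,a:c],None,fx=640/(c-a),fy=640/(c-a))
    cv2.imwrite("pics/"+name,im)
E
python3 - <<'E'
from h import *
s=robot.read_state(); print(s)
for n in ("scene","top"):
    p=robot.get_image(n); save(p,n+"0.png"); w=cloud(p)
    print(n,p["vfov"],p["k1"],"cam at",-cam(p)[2].T@cam(p)[3])
    for th in "rail stop plate_rest lever lever_pad loose_game row_thick row_thin stamp skittle dice_cup".split():
        for b in robot.boxes_of(th,p)[:2]:
            c,r=int(b["xy"][0]*640),int(b["xy"][1]*400)
            print(th,round(b["p"],2),c,r,w[r,c].round(3))
E
```

```text
pics
{'t': 0.0, 'q': array([ 1.19703565e+00,  8.74673190e-02,  1.75140904e-01,  1.65978631e+00,
       -2.68306663e-05,  1.57079670e+00]), 'dq': array([ 0.00063143, -0.00031177, -0.00010351, -0.00081518,  0.00037491,
        0.00102085]), 'joint_efforts': array([-3.71671291e-06, -5.20390391e+01,  4.64807189e+01,  1.62577943e-02,
       -1.62533922e-05, -2.90986111e-05]), 'position': array([0.20074207, 0.51182034, 0.23058255]), 'ee_rot': array([-1.09107942e-04,  1.85794596e-01,  9.82588385e-01, -6.49231820e-04]), 'ft_force': array([-0.35448136,  0.29722021, -0.27474918]), 'torque': array([0.04667456, 0.03098037, 0.00551072]), 'finger_force': 0.0, 'opening': 1.0011938697535132}
scene 47.13117572378242 -0.09933954335109929 cam at [0.22472481 0.4670659  0.59614592]
rail 0.84 271 260 [0.53  0.084 0.092]
stop 0.74 299 188 [ 0.591 -0.098  0.085]
plate_rest 0.97 300 192 [ 0.589 -0.098  0.076]
lever 0.74 296 165 [ 0.645 -0.174  0.073]
lever_pad 0.76 294 166 [ 0.646 -0.168  0.074]
lever_pad 0.55 263 241 [0.549 0.073 0.113]
loose_game 0.78 387 147 [ 0.513 -0.331  0.07 ]
row_thick 0.58 261 244 [
[... 231 characters left out ...]
51]
dice_cup 0.61 438 183 [ 0.372 -0.242  0.082]
top 53.32085320705122 -0.010524979847604473 cam at [ 0.44314041 -0.13967011  0.95640861]
rail 0.68 366 257 [ 0.396 -0.195  0.061]
rail 0.64 313 167 [ 0.609 -0.076  0.011]
stop 0.91 344 160 [ 0.624 -0.15   0.019]
plate_rest 0.62 344 160 [ 0.624 -0.15   0.019]
lever 0.83 351 143 [ 0.652 -0.166  0.073]
lever_pad 0.59 350 143 [ 0.652 -0.164  0.072]
loose_game 0.88 430 200 [ 0.517 -0.332  0.101]
row_thick 0.69 246 174 [0.579 0.062 0.114]
row_thin 0.68 271 173 [0.58  0.008 0.111]
stamp 0.44 363 256 [ 0.398 -0.188  0.053]
skittle 0.75 262 260 [0.394 0.031 0.09 ]
dice_cup 0.66 366 256 [ 0.398 -0.195  0.057]
dice_cup 0.62 403 267 [ 0.369 -0.284  0.005]
```

View pics/scene0.png

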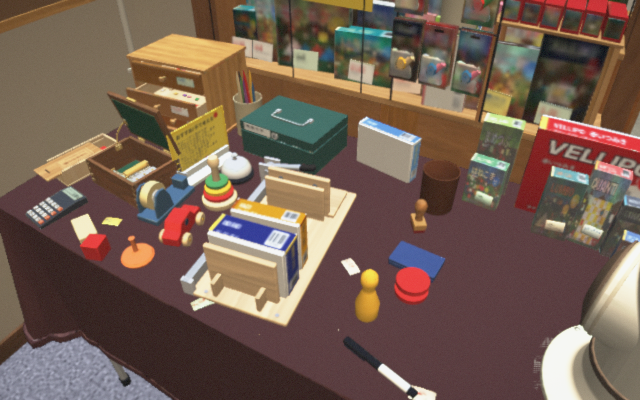

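View pics/top0.png

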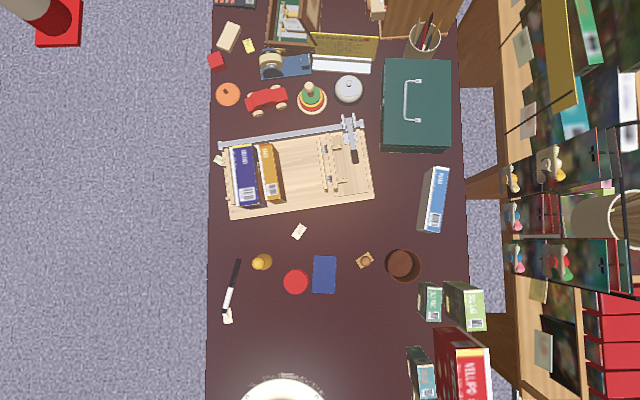

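The scene picture shows the rail, with the row (blue and yellow) at (265,240), the stop at (298,190), the loose game at (387,148), the dice cup at (440,187), the stamp at (419,217) and the skittle at (368,297). In the top picture the lever pad is at about (354,155), the loose game at (433,200) and the bar runs from (220,145) to (365,125). Next I'll measure the geometry.

```bash
cat > m.py <<'E'
from h import *
p=robot.get_image("top"); w=cloud(p)
def rect(name,c0,r0,c1,r1,z0,z1):
    q=w[r0:r1,c0:c1].reshape(-1,3); q=q[(q[:,2]>z0)&(q[:,2]<z1)]
    if len(q)<5: print(name,"few"); return q
    (c,s,a)=cv2.minAreaRect(q[:,:2].astype(np.float32))
    b=cv2.boxPoints((c,s,a))
    print(name,len(q),"c",np.round(c,4),"size",np.round(s,4),"ang",round(a,1),"z",np.median(q[:,2]).round(4)); print(b.round(3).tolist())
    return q
if __name__=="__main__":
    rect("loose",400,150,465,250,.09,.115)
    rect("thick",225,135,258,215,.105,.125)
    rect("thin",257,135,290,215,.105,.125)
    q=rect("bar",205,110,380,160,.03,.04)
    rect("stopP",305,125,372,205,.08,.105)
    rect("plate",305,125,332,205,.07,.105)
    rect("pad",345,148,362,166,.06,.1)
    rect("board",205,110,380,230,.005,.015)
    rect("panel",205,130,235,220,.04,.1)
    save(p,"rail0.png",(210,110,380,220))
    for r in range(118,166,4): print(r,[(int(1000*z) if z==z else -1) for z in w[r,318:364:2,2]])
E
python3 m.py
```

```text
loose 1113 c [ 0.4946 -0.335 ] size [0.0593 0.1988] ang 68.1 z 0.1017
[[0.39100000262260437, -0.32499998807907104], [0.5759999752044678, -0.4000000059604645], [0.5979999899864197, -0.3449999988079071], [0.414000004529953, -0.27000001072883606]]
thick 1439 c [0.5794 0.0628] size [0.135 0.063] ang 7.2 z 0.1118
[[0.5080000162124634, 0.0860000029206276], [0.515999972820282, 0.023000000044703484], [0.6499999761581421, 0.03999999910593033], [0.6420000195503235, 0.10300000011920929]]
thin 914 c [0.5825 0.0236] size [0.1271 0.0505] ang 9.3 z 0.1138
[[0.515999972820282, 0.03799999877810478], [0.5239999890327454, -0.012000000104308128], [0.6489999890327454, 0.008999999612569809], [0.640999972820282, 0.05900000035762787]]
bar 827 c [ 0.6808 -0.0221] size [0.3431 0.1133] ang 84.0 z 0.034
[[0.6060000061988831, -0.18700000643730164], [0.718999981880188, -0.19900000095367432], [0.7549999952316284, 0.14300000667572021], [0.6420000195503235, 0.15399999916553497]]
stopP 540 c [ 0.611  -0.1372] size [0.1251 0.0857] ang 7.7 z 0.0931
[[0.5429999828338623, -0.10300000011920929], [0.5550000071525574, -0.18
[... 1476 characters left out ...]
, 70, 67, 67, 25, 27, 16, 11, 11]
138 [89, 8, 9, 8, 97, 98, 19, 17, 19, 20, 23, 22, 18, 25, 23, 20, 72, 69, 24, 24, 20, 16, 9]
142 [91, 52, 8, 8, 96, 96, 96, 19, 16, 21, 23, 22, 18, 24, 22, 28, 73, 72, 66, 25, 18, 20, 11]
146 [90, 90, 83, 82, 82, 96, 97, 43, 42, 43, 43, 45, 22, 18, 21, 17, 74, 72, 74, 19, 19, 20, 5]
150 [90, 93, 40, 45, 43, 95, 97, 29, 28, 25, 20, 18, 20, 22, 22, 21, 21, 74, 77, 78, 21, 19, 19]
154 [91, 87, 26, 10, 12, 96, 97, 92, 19, 19, 20, 18, 18, 18, 19, 20, 74, 79, 80, 78, 22, 19, 21]
158 [9, 90, 87, 13, 5, 10, 97, 96, 20, 21, 18, 20, 20, 22, 17, 21, 20, 76, 80, 82, 19, 23, 18]
162 [12, 90, 90, 8, 9, 8, 97, 96, 19, 20, 18, 21, 18, 21, 20, 22, 19, 80, 81, 82, 77, 21, 21]
```

View pics/rail0.png

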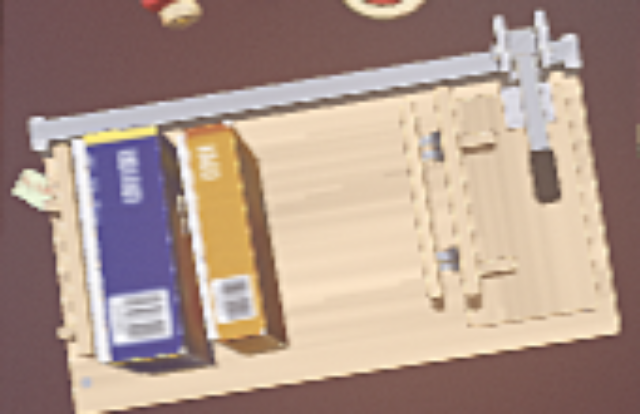

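The crop shows the end panel at the left, then the thick blue game and the thin yellow one, with a free gap to the sprung plate at crop column ~420. The stop panel is at ~455 and the black pad at (545,175) with the lever folded down. Next come the rail-frame numbers.

```bash
cat >> h.py <<'E'
def yaw_of(s):
    w,x,y,z=s["ee_rot"]; return np.arctan2(1-2*(x*x+z*z),2*(x*y-w*z))  # world angle of tool y
def plan(x,y,z,yaw=None,s=None):
    "rows needed in tool axes (tool down); yaw = world angle of tool y in degrees"
    s=s or robot.read_state(); w_,a,b,c=s["ee_rot"]
    from scipy.spatial.transform import Rotation as Ro
    R=Ro.from_quat([a,b,c,w_]).as_matrix()
    d=R.T@(np.array([x,y,z])-s["position"])
    y0=np.degrees(yaw_of(s)); dy=0 if yaw is None else (yaw-y0+90)%180-90
    print("shift",d.round(4),"turn",round(-np.radians(dy),4),"yaw now",round(y0,1))
E
cat > fit.py <<'E'
from m import *
rng=lambda q,e,lo=1,hi=99: np.percentile(q@e,[lo,hi]).round(4)
K,D,R,t=cam(p)
def sel(c0,r0,c1,r1,z0,z1):
    q=w[r0:r1,c0:c1].reshape(-1,3); return q[(q[:,2]>z0)&(q[:,2]<z1)]
# bar line
q=sel(220,120,345,150,.030,.038)
P=q[:,:2]
vx=cv2.fitLine(P[(P[:,0]>.66)].astype(np.float32),cv2.DIST_HUBER,0,.01,.01).ravel()
yaw=np.degrees(np.arctan2(vx[1],vx[0]))%180
print("bar dir deg",yaw,"pt",vx[2:])
th=np.radians(yaw-90); ex=np.array([np.cos(th),np.sin(th)]); ey=np.array([-np.sin(th),np.cos(th)])
np.save("rail.npy",[ex,ey])
for n,a in dict(panel=(210,135,240,220,.092,.104),thick=(225,135,258,215,.109,.116),thin=(255,135,290,215,.111,.118),plate=(312,125,330,205,.084,.0935),spanel=(322,125,345,205,.0945,.104),pad=(345,148,362,166,.072,.09),lever=(335,112,362,166,.057,.09)).items():
    q=sel(*a)[:,:2]; print(n,len(q),"x",rng(q,ex),"y",rng(q,ey,2,98))
q=sel(405,160,460,245,.096,.107)[:,:2]; q=q[np.hypot(*(q-[.517,-.33]).T)<.085]
print("loose",cv2.minAreaRect(q.astype(np.float32)))
print("gripper yaw",np.degrees(yaw_of(robot.read_state())))
E
python3 fit.py
```

```text
bar dir deg 97.686 pt [0.681574   0.01167997]
panel 279 x [0.5259 0.6482] y [0.0211 0.0309]
thick 1354 x [0.5168 0.6485] y [-0.0334  0.0145]
thin 871 x [0.5194 0.6425] y [-0.0794 -0.0308]
plate 194 x [0.5295 0.6446] y [-0.1915 -0.1749]
spanel 245 x [0.5262 0.6483] y [-0.2054 -0.1961]
pad 109 x [0.5759 0.6111] y [-0.261  -0.2459]
lever 390 x [0.5765 0.6926] y [-0.2681 -0.2387]
loose ((0.5202512145042419, -0.34545594453811646), (0.03475933521986008, 0.14152806997299194), 79.14270782470703)
gripper yaw 68.58183014683493
```

```bash
python3 -c "
from h import *
plan(.520,-.3455,.06,79.1)"
```

```text
shift [-0.6103 -0.6817  0.1713] turn -0.1836 yaw now 68.6
```

```bash
python3 -m creep '[[[0,-0.038,-0.0426,0,0],[0,-0.038,-0.0426,0,0],[0,-0.038,-0.0426,0,0],[0,-0.038,-0.0426,0,0],[0,-0.038,-0.0426,0,0],[0,-0.038,-0.0426,0,0],[0,-0.038,-0.0426,0,0],[0,-0.038,-0.0426,0,0]]]' 40; python3 -m creep '[[[0,-0.038,-0.0426,0,0],[0,-0.038,-0.0426,0,0],[0,-0.038,-0.0426,0,0],[0,-0.038,-0.0426,0,0],[0,-0.038,-0.0426,0,0],[0,-0.038,-0.0426,0,0],[0,-0.038,-0.0426,0,0],[0,0,0,0,-0.18]]]'; python3 -c "
from h import *
plan(.520,-.3455,.06,79.1)"
```

```text
t: 2.3
position: [0.3597, 0.082, 0.2316]
ee_rot: [0.001, 0.186, 0.983, 0.0]
ft_force: [1.9, 1.1, 0.5]
opening: 1.0
finger_force: 0.0
t: 3.3
position: [0.4985, -0.2942, 0.229]
ee_rot: [-0.001, 0.097, 0.995, 0.0]
ft_force: [-0.1, 0.6, -0.8]
opening: 0.998
finger_force: 0.0
shift [-0.0314 -0.0463  0.1689] turn -0.0034 yaw now 78.9
```

```bash
python3 -m creep '[[[0,-0.0314,-0.0463,0,0],[0,0,0,0.04,0],[0,0,0,0.04,0],[0,0,0,0.04,0],[0,0,0,0.0295,0],[0,0,0,0.0195,0],[0,0,0,0,0]]]'; python3 -c "
from h import *
plan(.520,-.3455,.06,79.1)"
```

```text
t: 4.18
position: [0.5195, -0.3421, 0.0611]
ee_rot: [-0.001, 0.097, 0.995, 0.001]
ft_force: [0.3, 0.9, 0.2]
opening: 1.0
finger_force: 0.0
shift [-0.0012 -0.0032  0.0011] turn -0.0036 yaw now 78.9
```

```bash
python3 -m creep '[[[0,-0.001,-0.003,0,0],[1,0,0,0,0],[1,0,0,0,0],[1,0,0,0,0],[1,0,0,0,0],[1,0,0,0,0],[1,0,0,0,0]]]' 40; python3 -m creep '[[[1,0,0,-0.02,0],[1,0,0,-0.03,0],[1,0,0,-0.05,0],[1,0,0,-0.05,0],[1,0,0,0,0]]]'; python3 -c "
from h import *
ex,ey=np.load('rail.npy')
x,y=.587*ex-.127*ey; print(x,y)
plan(x,y,.21,97.7)"
```

```text
t: 5.05
position: [0.5206, -0.3457, 0.0627]
ee_rot: [0.0, 0.097, 0.995, -0.0]
ft_force: [0.2, 0.2, 4.7]
opening: 0.394
finger_force: 46.7
t: 5.68
position: [0.5215, -0.3462, 0.2162]
ee_rot: [0.003, 0.097, 0.995, -0.001]
ft_force: [-0.9, -0.3, -2.4]
opening: 0.395
finger_force: 46.2
0.59871185 -0.0473513
shift [-0.0182  0.3082  0.0056] turn -0.3281 yaw now 78.9
```

```bash
python3 -m creep '[[[1,-0.0026,0.044,0,0],[1,-0.0026,0.044,0,0],[1,-0.0026,0.044,0,0],[1,-0.0026,0.044,0,0],[1,-0.0026,0.044,0,0],[1,-0.0026,0.044,0,0],[1,-0.0026,0.044,0,-0.164],[1,0,0,0,-0.164]]]'
python3 - <<'E'
from h import *
ex,ey=np.load('rail.npy')
p=robot.get_image("scene"); save(p,"hold.png",(180,60,420,260)); 
x,y=.587*ex-.127*ey
plan(x,y,.071,97.7)
E
```

```text
t: 6.68
position: [0.5975, -0.0439, 0.2099]
ee_rot: [-0.002, -0.072, 0.997, 0.0]
ft_force: [-0.7, -0.4, -2.2]
opening: 0.393
finger_force: 46.1
shift [-0.0015 -0.0025  0.139 ] turn 0.0156 yaw now 98.6
```

View pics/hold.png

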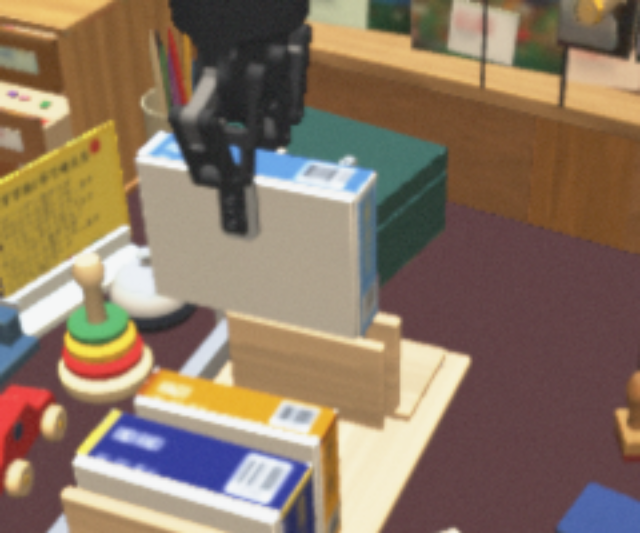

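The picture shows the game held level and upright, at crop (255,230), above the gap between the plate at (300,365) and the yellow game at (240,405). I'll lower it.

```bash
python3 -m creep '[[[1,-0.0015,-0.0025,0.03,0.015],[1,0,0,0.04,0],[1,0,0,0.03,0],[1,0,0,0.02,0],[1,0,0,0.01,0],[1,0,0,0,0]]]'; python3 -c "
from h import *
ex,ey=np.load('rail.npy')
x,y=.587*ex-.127*ey
plan(x,y,.0725,97.7)"
```

```text
t: 7.48
position: [0.5988, -0.0493, 0.0812]
ee_rot: [-0.001, -0.059, 0.998, 0.0]
ft_force: [0.1, -0.3, -1.6]
opening: 0.394
finger_force: 46.1
shift [-0.0002  0.002   0.0087] turn -0.0166 yaw now 96.7
```

```bash
python3 -m creep '[[[1,0,0.001,0.004,-0.016],[1,0,0,0.003,0],[1,0,0,0.002,0],[1,0,0,0,0]]]'; python3 -c "
from h import *
ex,ey=np.load('rail.npy')
x,y=.587*ex-.127*ey
plan(x,y,.0725,97.7)"
```

```text
t: 7.98
position: [0.5993, -0.0482, 0.0733]
ee_rot: [-0.0, -0.067, 0.998, -0.0]
ft_force: [0.5, 0.8, -2.0]
opening: 0.394
finger_force: 46.1
shift [0.0005 0.0009 0.0008] turn 0.0007 yaw now 97.7
```

```bash
python3 -m creep '[[[1,0,0,0.001,0],[1,0,0,0.001,0],[1,0,0,0,0]]]'
```

```text
t: 8.35
position: [0.5995, -0.0482, 0.0727]
ee_rot: [0.001, -0.068, 0.998, -0.0]
ft_force: [-4.0, -0.3, 8.0]
opening: 0.394
finger_force: 47.0
```

```bash
python3 -m creep '[[[0.45,0,0,0,0],[0.45,0,0,0,0],[0.45,0,0,0,0],[0.45,0,0,-0.01,0],[0.45,0,0,-0.03,0],[0.45,0,0,-0.05,0],[0.45,0,0,-0.05,0],[0.45,0,0,0,0]]]'
python3 - <<'E'
from h import *
ex,ey=np.load('rail.npy')
p=robot.get_image("top"); save(p,"placed.png",(210,110,380,220))
w=cloud(p)
# pad: detect from the cloud
s=robot.read_state(); print(s["position"])
q=w[140:170,340:370].reshape(-1,3); q=q[(q[:,2]>.07)&(q[:,2]<.09)]
print(len(q),np.percentile(q[:,:2]@ex,[1,50,99]),np.percentile(q[:,:2]@ey,[1,50,99]))
x,y=.592*ex-.2535*ey; plan(x,y,.19,97.7)
E
```

```text
t: 9.35
position: [0.6008, -0.0483, 0.2166]
ee_rot: [0.004, -0.068, 0.998, -0.001]
ft_force: [0.9, 0.4, -0.1]
opening: 0.547
finger_force: 0.0
[ 0.60019898 -0.04824675  0.21377436]
151 [0.57618413 0.59914691 0.63127047] [-0.26120362 -0.25348785 -0.24593512]
shift [-0.0034 -0.1254  0.0239] turn 0.0008 yaw now 97.7
```

View pics/placed.png

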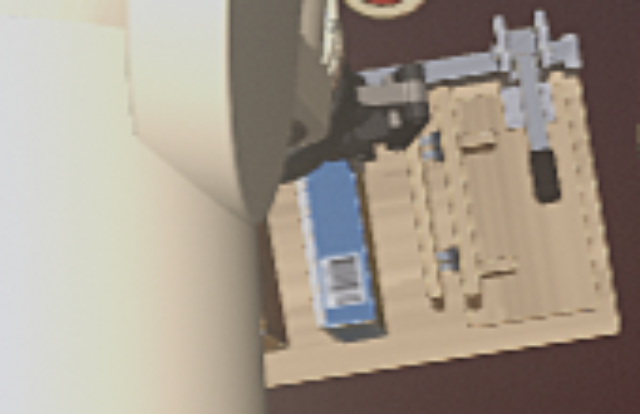

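The picture shows the blue-topped loose game standing on the rail at crop (335,250) with clear space on both sides. The pad is at (545,175), u 0.5935, v −0.2535. Now the lever.

```bash
python3 -m creep '[[[0.6,-0.002,-0.045,0,0],[0.6,-0.002,-0.045,0,0],[0.6,0,-0.0354,0,0],[0.6,0,0,0.03,0],[0.6,0,0,0.04,0],[0.6,0,0,0.03,0],[0.6,0,0,0,0]]]'; python3 -c "
from h import *
ex,ey=np.load('rail.npy')
x,y=.592*ex-.2535*ey
plan(x,y,.0535,97.7)"
```

```text
t: 10.28
position: [0.6182, -0.1714, 0.1076]
ee_rot: [-0.003, -0.068, 0.998, 0.001]
ft_force: [1.1, 0.3, -0.0]
opening: 0.398
finger_force: 0.0
shift [-0.0026 -0.0011  0.0541] turn 0.0008 yaw now 97.7
```

```bash
python3 -m creep '[[[0.6,-0.0026,-0.001,0.03,0],[0.6,0,0,0.024,0],[0.6,0,0,0,0],[1,0,0,0,0],[1,0,0,0,0],[1,0,0,0,0],[1,0,0,0,0]]]' 40
python3 - <<'E'
from h import *
ex,ey=np.load('rail.npy'); s=robot.read_state(); P=s["position"][:2]
print(P@ex,P@ey)
p=robot.get_image("scene"); save(p,"pad.png",(240,120,360,220))
E
```

```text
t: 11.15
position: [0.6236, -0.1736, 0.0592]
ee_rot: [0.001, -0.067, 0.998, -0.001]
ft_force: [-1.0, -4.9, 0.9]
opening: 0.175
finger_force: 42.0
0.594751321726544 -0.25543472182095156
```

View pics/pad.png

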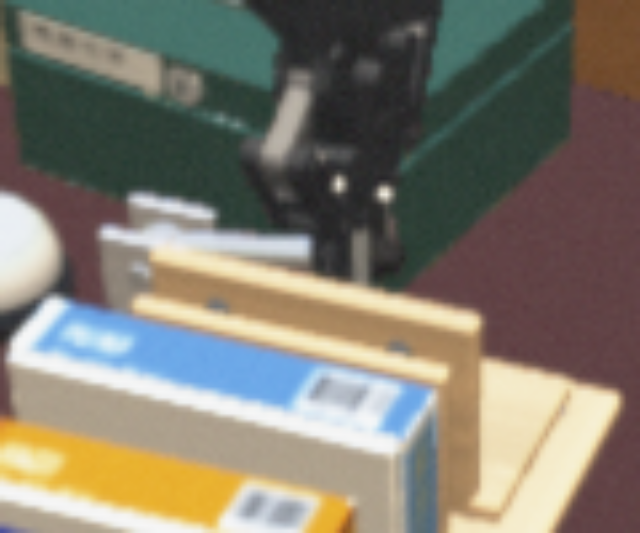

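The picture shows both fingers round the black pad at crop (345,265) with the lever still down, and the loose game standing in front of the plate. I'll raise the lever along its arc.

```bash
python3 -m creep '[[[1,-0.0039,0.001,-0.0132,0],[1,-0.0059,0,-0.0124,0],[1,-0.0078,0,-0.0113,0],[1,-0.0094,0,-0.010,0],[1,-0.0108,0,-0.0084,0],[1,-0.012,0,-0.0066,0],[1,-0.0129,0,-0.0047,0],[1,-0.0136,0,-0.0026,0]]]' 40; python3 -m creep '[[[1,0,0,0,0]]]'
python3 - <<'E'
from h import *
ex,ey=np.load('rail.npy'); s=robot.read_state(); P=s["position"][:2]
print(P@ex,P@ey,s["position"][2], s["ft_force"][:2]@ex, s["ft_force"][:2]@ey)
E
```

```text
t: 12.2
position: [0.698, -0.1615, 0.1269]
ee_rot: [-0.001, -0.067, 0.998, -0.0]
ft_force: [-2.7, -1.4, -5.5]
opening: 0.174
finger_force: 39.0
t: 12.32
position: [0.6985, -0.1612, 0.1269]
ee_rot: [-0.0, -0.068, 0.998, -0.0]
ft_force: [-1.6, 0.4, -1.1]
opening: 0.175
finger_force: 38.9
0.6706644979720674 -0.25314751895733945 0.12690686518810018 -1.489607595137929 0.6008530765609654
```

```bash
cat > st.py <<'E'
from h import *
ex,ey=np.load('rail.npy')
F=[];
for i in range(3): s=robot.read_state(); F.append(s["ft_force"])
P=s["position"][:2]; F=np.mean(F,0)
print("u %.4f v %.4f z %.4f fu %.2f fv %.2f fz %.2f"%(P@ex,P@ey,s["position"][2],F[:2]@ex,F[:2]@ey,F[2]))
E
python3 -m creep '[[[1,0,0.007,0,0],[1,0,0.007,0,0],[1,0,0.007,0,0],[1,0,0.007,0,0],[1,0,0.007,0,0],[1,0,0.007,0,0],[1,0,0.006,0,0],[1,0,0.004,0,0]]]';python3 st.py; python3 -m creep '[[[1,0,0.003,0,0],[1,0,0.003,0,0],[1,0,0.003,0,0],[1,0,0.003,0,0]]]';python3 st.py
```

```text
t: 13.32
position: [0.6914, -0.1094, 0.1268]
ee_rot: [0.0, -0.068, 0.998, -0.0]
ft_force: [-3.3, -2.8, 2.7]
opening: 0.176
finger_force: 39.6
u 0.6705 v -0.2009 z 0.1268 fu -3.65 fv -2.33 fz 2.73
t: 13.82
position: [0.6898, -0.0979, 0.1268]
ee_rot: [0.0, -0.067, 0.998, -0.0]
ft_force: [-3.6, -4.7, 5.4]
opening: 0.173
finger_force: 39.8
u 0.6705 v -0.1893 z 0.1268 fu -4.21 fv -4.17 fz 5.36
```

```bash
cat > gap.py <<'E'
from h import *
ex,ey=np.load('rail.npy')
for cam_ in ("scene","top"):
    p=robot.get_image(cam_); w=cloud(p).reshape(-1,3); w=w[~np.isnan(w[:,0])]
    u=w[:,:2]@ex; v=w[:,:2]@ey; z=w[:,2]
    for n,z0,z1,lo,hi in (("endpanel",.094,.104,.005,.05),("thick",.108,.116,-.04,.035),("thin/loose",.108,.118,-.16,-.02),("plate",.084,.0935,-.2,-.09),("panel",.0945,.104,-.2,-.09)):
        m=(u>.535)&(u<.63)&(z>z0)&(z<z1)&(v>lo)&(v<hi)
        h,_=np.histogram(v[m],np.arange(-.2,.052,.002)); 
        print(cam_,n,m.sum(),[(int(round(-200+2*i)),int(c)) for i,c in enumerate(h) if c>2] if m.sum()<900 or 1 else "")
E
python3 gap.py; python3 -c "
from h import *
save(robot.get_image('scene'),'slid.png',(200,120,360,290))"
```

```text
scene endpanel 587 [(10, 37), (12, 187), (14, 16), (18, 18), (20, 49), (22, 58), (24, 71), (26, 101), (28, 49)]
scene thick 1376 [(-38, 4), (-36, 35), (-34, 37), (-32, 56), (-30, 59), (-28, 44), (-26, 41), (-24, 49), (-22, 52), (-20, 49), (-18, 54), (-16, 45), (-14, 55), (-12, 56), (-10, 52), (-8, 57), (-6, 47), (-4, 55), (-2, 60), (0, 48), (2, 61), (4, 85), (6, 72), (8, 56), (10, 62), (12, 80), (14, 5)]
scene thin/loose 1908 [(-112, 25), (-110, 30), (-108, 43), (-106, 37), (-104, 49), (-102, 35), (-100, 45), (-98, 40), (-96, 42), (-94, 39), (-92, 46), (-90, 42), (-88, 36), (-86, 53), (-84, 73), (-82, 31), (-78, 23), (-76, 37), (-74, 47), (-72, 47), (-70, 51), (-68, 47), (-66, 41), (-64, 43), (-62, 47), (-60, 52), (-58, 40), (-56, 50), (-54, 49), (-52, 64), (-50, 68), (-48, 62), (-46, 83), (-44, 12), (-38, 4), (-36, 35), (-34, 37), (-32, 56), (-30, 59), (-28, 44), (-26, 41), (-24, 49), (-22, 52)]
scene plate 24 [(-136, 6), (-134, 16)]
scene panel 208 [(-142, 15), (-140, 27), (-138, 37), (-136, 39), (-134, 67), (-132, 22)]
top endpanel 0 []
top thick 0 []
top thin/loose 0 []
top plate 0 []
top panel 0 []
```

View pics/slid.png

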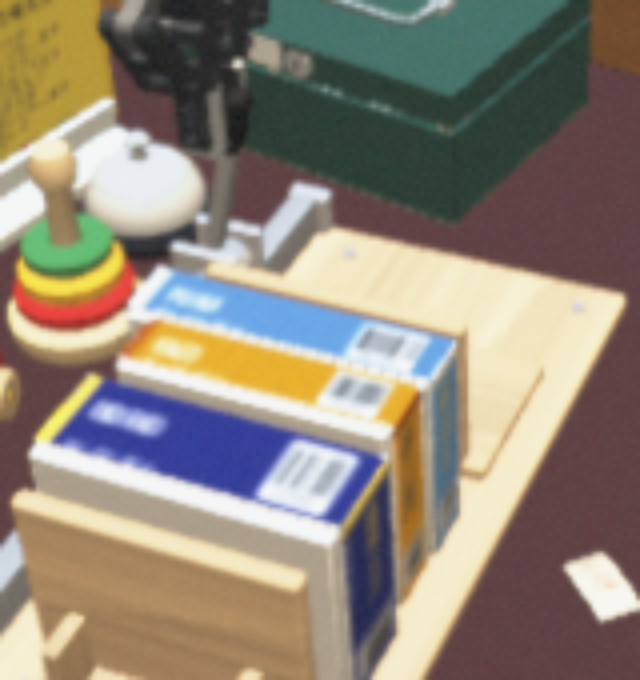

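The picture shows the row nearly closed: the blue-topped game touches the yellow one at crop (290,340), with slits of ~7 mm between yellow and navy and ~6 mm to the end panel. I'll keep sliding in small steps and watch the force.

```bash
python3 -m creep '[[[1,0,0.002,0,0],[1,0,0.002,0,0],[1,0,0.002,0,0],[1,0,0.002,0,0]]]'|grep -v t:; python3 st.py;  python3 -m creep '[[[1,0,0.0015,0,0],[1,0,0.0015,0,0]]]'|grep -v t:; python3 st.py;python3 -m creep '[[[1,0,0.0015,0,0],[1,0,0.0015,0,0]]]'|grep -v t:; python3 st.py
```

```text
position: [0.6887, -0.09, 0.1268]
ft_force: [-2.1, -3.6, 5.4]
opening: 0.174
finger_force: 39.9
u 0.6705 v -0.1813 z 0.1268 fu -2.51 fv -3.24 fz 5.39
position: [0.6883, -0.0872, 0.1268]
ft_force: [-3.3, -4.5, 5.4]
opening: 0.169
finger_force: 39.9
u 0.6705 v -0.1785 z 0.1268 fu -3.89 fv -4.00 fz 5.42
position: [0.688, -0.0843, 0.1268]
ft_force: [-2.9, -4.9, 4.7]
opening: 0.174
finger_force: 39.8
u 0.6705 v -0.1755 z 0.1268 fu -3.52 fv -4.43 fz 4.68
```

```bash
for i in 1; do python3 -m creep '[[[1,0,0.001,0,0],[1,0,0.001,0,0]]]'>/dev/null; python3 st.py; python3 -m creep '[[[1,0,0.001,0,0],[1,0,0.001,0,0]]]'>/dev/null; python3 st.py; python3 -m creep '[[[1,0,0.001,0,0],[1,0,0.001,0,0]]]'>/dev/null; python3 st.py;  done; python3 gap.py | grep scene
```

```text
u 0.6705 v -0.1736 z 0.1268 fu -3.60 fv -5.31 fz 5.35
u 0.6705 v -0.1721 z 0.1268 fu -3.22 fv -6.83 fz 5.02
u 0.6705 v -0.1704 z 0.1268 fu -3.04 fv -9.43 fz 3.99
scene endpanel 534 [(16, 103), (18, 100), (20, 56), (22, 53), (24, 71), (26, 114), (28, 37)]
scene thick 1701 [(-40, 62), (-38, 64), (-36, 71), (-34, 60), (-32, 49), (-30, 44), (-28, 51), (-26, 49), (-24, 46), (-22, 50), (-20, 50), (-18, 56), (-16, 49), (-14, 50), (-12, 50), (-10, 52), (-8, 52), (-6, 54), (-4, 59), (-2, 52), (0, 58), (2, 57), (4, 53), (6, 59), (8, 65), (10, 95), (12, 60), (14, 61), (16, 71), (18, 52)]
scene thin/loose 1791 [(-98, 24), (-96, 38), (-94, 52), (-92, 38), (-90, 36), (-88, 43), (-86, 53), (-84, 36), (-82, 48), (-80, 45), (-78, 50), (-76, 45), (-74, 44), (-72, 52), (-70, 72), (-68, 22), (-66, 5), (-64, 22), (-62, 46), (-60, 52), (-58, 38), (-56, 58), (-54, 45), (-52, 43), (-50, 55), (-48, 44), (-46, 40), (-44, 51), (-42, 48), (-40, 62), (-38, 64), (-36, 71), (-34, 60), (-32, 49), (-30, 44), (-28, 51), (-26, 49), (-24, 46), (-22, 50)]
scene plate 0 []
scene panel 183 [(-124, 12), (-122, 27), (-120, 32), (-118, 49), (-116, 52), (-114, 9)]
```

Force and geometry agree: ~8.2 N of spring force after drag, and the panel-to-game distance went from 21 to 15 mm, so the plate is about 6 mm in. Now I'll fold the lever down along the reversed arc.

```bash
python3 -m creep '[[[1,0.0136,0.0003,0.0026,0],[1,0.0129,0,0.0047,0],[1,0.012,0,0.0066,0],[1,0.0108,0,0.0084,0]]]'; python3 st.py; python3 -m creep '[[[1,0.0094,0,0.010,0],[1,0.0078,0,0.0113,0],[1,0.0059,0,0.0124,0],[1,0.0039,0,0.0132,0],[1,0,0,0.002,0],[1,0,0,0,0]]]'; python3 st.py
```

```text
t: 16.32
position: [0.6395, -0.0855, 0.1057]
ee_rot: [0.002, -0.067, 0.998, -0.001]
ft_force: [3.6, -7.8, 4.7]
opening: 0.177
finger_force: 41.8
u 0.6224 v -0.1703 z 0.1057 fu 2.57 fv -8.18 fz 4.71
t: 17.08
position: [0.6126, -0.0893, 0.059]
ee_rot: [0.002, -0.067, 0.998, -0.002]
ft_force: [-8.1, -9.0, 23.5]
opening: 0.172
finger_force: 48.7
u 0.5952 v -0.1705 z 0.0590 fu -9.26 fv -7.88 fz 23.48
```

```bash
python3 -m creep '[[[1,0,0,-0.003,0],[1,0,0,0,0]]]'; python3 st.py; python3 -m creep '[[[0.6,0,0,0,0],[0.6,0,0,0,0],[0.6,0,0,0,0],[0.6,0,0,-0.03,0],[0.6,0,0,-0.05,0],[0.6,0,0,-0.05,0],[0.6,0,-0.05,-0.02,0],[0.6,0,-0.05,0,0]]]'; python3 -m creep '[[[0.6,0,-0.05,0,0],[0.6,0.02,-0.05,0,0],[0.6,0.04,0,0,0],[0.6,0.05,0,0,0],[0.6,0.05,0,0,0],[0.6,0,0,0,0]]]'; python3 gap.py; python3 -c "
from h import *
p=robot.get_image('top');save(p,'end_top.png',(210,110,380,220))
save(robot.get_image('scene'),'end_scene.png')
ex,ey=np.load('rail.npy'); w=cloud(p)[100:180,290:370].reshape(-1,3); q=w[(w[:,2]>.072)&(w[:,2]<.09)]; v=q[:,:2]@ey;u=q[:,:2]@ex; q=(v<-.145)&(v>-.2); print('pad',q.sum(),np.percentile(u[q],[1,99]),np.percentile(v[q],[2,98]))"
```

```text
t: 17.32
position: [0.6126, -0.0892, 0.0595]
ee_rot: [0.002, -0.067, 0.998, -0.001]
ft_force: [-0.7, -9.4, 8.0]
opening: 0.175
finger_force: 46.7
u 0.5952 v -0.1704 z 0.0595 fu -1.94 fv -9.20 fz 7.99
t: 18.32
position: [0.626, -0.1877, 0.2108]
ee_rot: [0.002, -0.068, 0.998, -0.001]
ft_force: [0.6, 0.2, -1.1]
opening: 0.403
finger_force: 0.0
t: 19.08
position: [0.4773, -0.308, 0.2088]
ee_rot: [0.0, -0.066, 0.998, -0.0]
ft_force: [0.6, -0.8, 1.1]
opening: 0.395
finger_force: 0.0
scene endpanel 528 [(16, 96), (18, 99), (20, 48), (22, 57), (24, 72), (26, 108), (28, 45)]
scene thick 1687 [(-40, 56), (-38, 72), (-36, 65), (-34, 52), (-32, 60), (-30, 38), (-28, 50), (-26, 47), (-24, 49), (-22, 53), (-20, 58), (-18, 42), (-16, 59), (-14, 48), (-12, 44), (-10, 54), (-8, 59), (-6, 48), (-4, 57), (-2, 55), (0, 55), (2, 50), (4, 63), (6, 54), (8, 67), (10, 89), (12, 57), (14, 65), (16, 78), (18, 42)]
scene thin/loose 1785 [(-100, 3), (-98, 23), (-96, 36), (-94, 44), (-92, 47), (-90, 34), (-88, 44), (-86, 42), (-84, 44), (-82, 38), (-80, 48), (-78, 48), (-76, 44), (-74, 44), (-72, 60), (-70, 66),
[... 766 characters left out ...]
se 1517 [(-96, 44), (-94, 41), (-92, 39), (-90, 41), (-88, 39), (-86, 40), (-84, 38), (-82, 41), (-80, 41), (-78, 36), (-76, 42), (-74, 38), (-72, 39), (-70, 45), (-68, 33), (-66, 39), (-64, 32), (-62, 58), (-60, 38), (-58, 38), (-56, 42), (-54, 38), (-52, 38), (-50, 44), (-48, 43), (-46, 39), (-44, 36), (-42, 43), (-40, 38), (-38, 37), (-36, 45), (-34, 33), (-32, 43), (-30, 33), (-28, 43), (-26, 38), (-24, 44), (-22, 38)]
top plate 199 [(-122, 15), (-110, 5), (-108, 5), (-106, 4), (-104, 46), (-102, 34), (-100, 37), (-98, 37), (-96, 15)]
top panel 221 [(-122, 24), (-120, 42), (-118, 39), (-116, 38), (-114, 38), (-112, 14), (-96, 24)]
pad 128 [0.57518381 0.67098616] [-0.17624635 -0.15642703]
```

View pics/end_top.png

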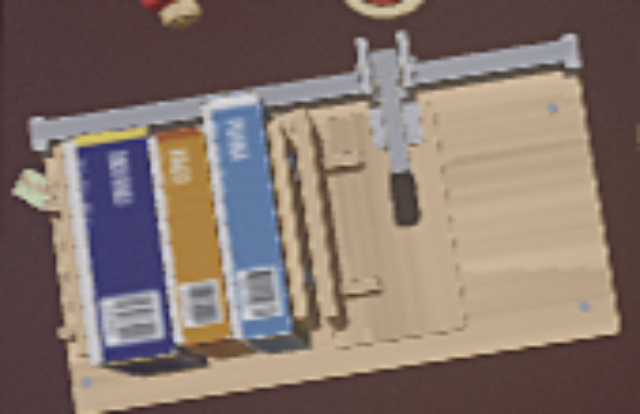

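View pics/end_scene.png

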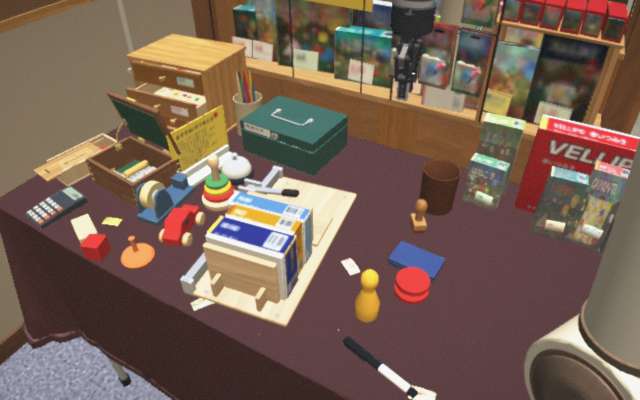

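The top picture shows the row tight between end panel and plate at crop columns 65–300, and the lever folded down with its pad at (405,200). The scene picture shows all three games upright, with stamp (419,217), skittle (368,297) and dice cup (440,187) where they were. The plate is about 6 mm in, so I'm handing in.

```bash
python3 -c "
from cell import robot
print(robot.hand_in())"
```

```text
the job is handed in; nothing more can be done
None
```

The job is handed in, though no verdict came back: the loose game stands on the rail, the row is pressed snug with the plate about 6 mm of its 12 mm in, the lever is folded fully down, and the stamp, skittle and dice cup are where they were.

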